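# Sweep the coffee pods into the open tray

### The job

Clear the coffee corner: with your fingertips, gently sweep the two orange coffee pods along the counter into the open-fronted wooden tray, until both are wholly inside the tray. Only push them - do not pick up, squeeze or tip over any pod, for the thin cups crush easily. Leave the purple pod, the sprinkles jar, the cookie cutters and everything else on the counter where it stands.

Things in the scene. Friction and masses are not known exactly. Their poses are not given: they have to be found in the camera images.
- pod_a: orange upside-down coffee pod, about 20 g, slides freely: white collar 54 mm in diameter from the counter up to 12 mm, then a cup narrowing from 46 to 36 mm, 40 mm tall in all; origin at the centre of its underside, z up, round so its yaw means nothing
- pod_b: orange upside-down coffee pod, about 20 g, slides freely: white collar 54 mm in diameter from the counter up to 12 mm, then a cup narrowing from 46 to 36 mm, 40 mm tall in all; origin at the centre of its underside, z up, round so its yaw means nothing
- pod_purple: purple upside-down coffee pod, about 20 g, slides freely: white collar 54 mm in diameter from the counter up to 12 mm, then a cup narrowing from 46 to 36 mm, 40 mm tall in all; origin at the centre of its underside, z up, round so its yaw means nothing; stands among the orange ones and must stay where it is
- sprinkles: small red jar of sprinkles with a pink cap, 42 mm in diameter, 52 mm tall, stands among the pods; origin at the centre of its underside; must stay where it is
- tray: fixed three-sided wooden tray with no floor (the counter runs on into it under a paper-thin cork-coloured patch, no step): inner space 110 mm deep (x) and 190 mm wide (y), walls 8 mm thick and 30 mm high on both sides and at the back; the front is fully open. Origin on the counter at the centre of the inner space; its x axis points from the open front to the back wall, y along the front, z up
- tray_mouth (a point): middle of the tray's open front edge, on the counter, 55 mm in front of the tray's origin; axes as the tray's: x into the tray (back wall's inner face at x = 110 mm), y along the front (side walls' inner faces at y = +-95 mm)
- jar: squat glass jar with a brass-coloured lid, 84 mm in diameter, 80 mm tall, near the counter's far edge; origin at the centre of its underside
- cutter_a: round steel cookie cutter, 68 mm in diameter, 22 mm tall, on the far side; origin at the centre of its underside
- cutter_b: round copper cookie cutter, 52 mm in diameter, 22 mm tall, on the far side; origin at the centre of its underside
- mug: blue ceramic mug, 80 mm in diameter, 95 mm tall, at the far right, handle pointing away from the robot; origin at the centre of its underside
- spoon: teaspoon, 150 mm long, lying on the far side; origin under its middle, x along its length

How it is judged:
By the outcome, as a careful person would: the job done as asked, in the order asked, and still so for the second after the job is handed in, with the robot touching nothing.
It also fails if it takes over 72 s, if anything falls off the work surface, if the arm or the gripper's body presses on something with over 40 N, if the wrist force passes 120 N, or if a joint passes its speed limit or range.

### The arm

A 6-joint arm with a two-finger parallel gripper is mounted at the origin on the work surface. World frame = base frame: x ahead of the robot, y to its left, z up, the work surface at z = 0. Lengths are in m, angles in rad, forces in N, time in s.
With the tool pointing down it reaches from about 0.225 to 0.875 m from the base axis. Payload 3.4 kg.
Tool frame: the origin (TCP) lies on the mounting face of the last link; the fingertips stand 173 mm ahead of it and the grasp point (between the pads) lies 155 mm ahead of it; z points along the fingers, y is the line along which they close (so a half turn about z gives the same grasp; the last joint's range is limited). The gripper opens to 85 mm and grips with 20 to 120 N. Pads are 22 mm wide; open, the fingers measure 114 mm over their backs; the gripper's body (76 mm by 85 mm) begins 54 mm behind the grasp point. The pads swing forward as they close: fully open they stand 13 mm farther back than shut.
Start: joints at [0.982, 0.276, 1.505, -0, 1.361, -0.121], TCP at [0.259, 0.513, 0.405] pointing down, gripper open.
Joint ranges: [-2.89, 2.89], [-0.75, 2.08], [0.22, 2.7], [-1.18, 4.32], [0.11, 2.71], [-2.7, 2.7]. Speed limits (rad/s): [2.57, 2.57, 3.14, 3.14, 3.14, 3.14].

### API

Orientations are given as a unit quaternion [w, x, y, z].
In Python, from rig import manip gives the robot as it stands.
- The arm moves only by the tool carry_out, never from a script. Its arguments are lists of equal length, an entry for each row: "linear": the shift along the world's x, y, z each as a share of 500 mm, from -1 to 1, a list of three; "angular": the turn, a rotation vector about the world's x, y, z each as a share of 0.08 rad, from -1 to 1, a list of three; "hand": the opening, from 0 (shut) to 1 (fully open). In form: {"linear": [[x, y, z], ...], "angular": [[rx, ry, rz], ...], "hand": [hand, ...]}. A call has 1 to 8 rows; each row shifts and turns the commanded pose from where the row before left it; what a row does not reach is not made up. A row lasts 1/12 s, in which the tool goes at most 41.7 mm and 7.16 degrees, less where a joint would pass 70% of its speed; a pose out of reach is approached as far as the arm can. A call with a number of a shift or a turn outside -1 to 1 is refused whole. A call with a gripper value outside its range is refused whole. The fingers move at their own pace and stop on an object; "force" is the grip in N (left out, the last holds). Time passes only in rows, so rows that do not move let the fingers close. It gives the time, the measured TCP pose, the force, the opening and the grip force at its end, in the units of the state.
- manip.get_state(): the state, without advancing time (a new reading comes with each control period).
- manip.get_image(name): name is "scene" or "top"; returns the picture (480x640x3 uint8, red, green, blue); there is no depth.
- manip.camera_params(name): a dict with "fx", "fy", "cx", "cy" (pixels), "view" (4x4, takes a point from world to camera coordinates). Camera axes: x right, y down, z forward; pixel columns grow to the right and rows downward; lengths in m; the calibration is good to about 2 mm. A picture is of the moment at which its call begins. camera_params takes no time and is no camera call.
- manip.sign_off(): hands the job in; it is judged then, once.
The state is a dict: "clock": time; "qpos": joint angles; "qd": joint speeds; "effort": joint torques, N m; "position": TCP position; "ee_rot": TCP orientation; "contact_force": force on the tool from outside, world axes, zero at the start; "moment": the same for the moment, N m; "width": finger opening in m; "gripper_force": force on a finger pad.
Only numpy, scipy, OpenCV 4.12 (cv2) and the standard library are available. Lean on these libraries where they do the work, as an engineer would, in place of code of your own. Each camera call takes 0.05 s, during which the arm holds its last target. There are 200 camera calls.

## Working session

There is one attempt and no reset: what is moved stays moved. The work goes in short steps, Python scripts to look and compute and a tool call to move; the robot and the scene stay as the last step left them, time stands still between calls to the robot, and variables do not carry over. Pictures are saved under pics/ and viewed, at most 10 in all, crops included, and the job is handed in when it is done.

Besides the shell and the picture viewer there is one more tool, called after "Call:" as name(argument=value, ...) on one line, values as JSON. carry_out: Moves the arm, as the interface text tells. Its arguments: {"type":"object","properties":{"linear":{"type":"array"},"angular":{"type":"array"},"hand":{"type":"array"},"force":{"type":"number"}},"required":["linear","angular","hand"]}

```bash
mkdir -p pics
python3 - <<'E'
from rig import manip
import cv2
s=manip.get_state();print(s['clock'],s['position'],s['ee_rot'],s['width'])
for n in('top','scene'):
    cv2.imwrite(f'pics/{n}0.png',manip.get_image(n)[...,::-1]);p=manip.camera_params(n);print(p)
E
```

```text
0.0 [0.25918287 0.51304224 0.40382243] [-3.22005366e-04  2.31779927e-01  9.72767805e-01 -8.71820970e-04] 0.08482837532950008
{'fx': 549.1763209812547, 'fy': 549.1763209812547, 'cx': 311.86711351656646, 'cy': 231.6790969538946, 'view': array([[ 0.02233069, -0.99958109, -0.01841139,  0.01693606],
       [-0.98085655, -0.01834154, -0.193866  ,  0.5898921 ],
       [ 0.19344709,  0.02238809, -0.98085524,  1.12889048],
       [ 0.        ,  0.        ,  0.        ,  1.        ]])}
{'fx': 515.480765318869, 'fy': 515.480765318869, 'cx': 321.187987570654, 'cy': 237.0164775774235, 'view': array([[ 3.50703531e-01,  9.36486381e-01,  5.39592571e-04,
        -2.04704184e-01],
       [ 7.89137499e-01, -2.95212699e-01, -5.38619968e-01,
        -4.51517763e-01],
       [-5.04250970e-01,  1.89321737e-01, -8.42548657e-01,
         1.25405937e+00],
       [ 0.00000000e+00,  0.00000000e+00,  0.00000000e+00,
         1.00000000e+00]])}
```

View pics/top0.png

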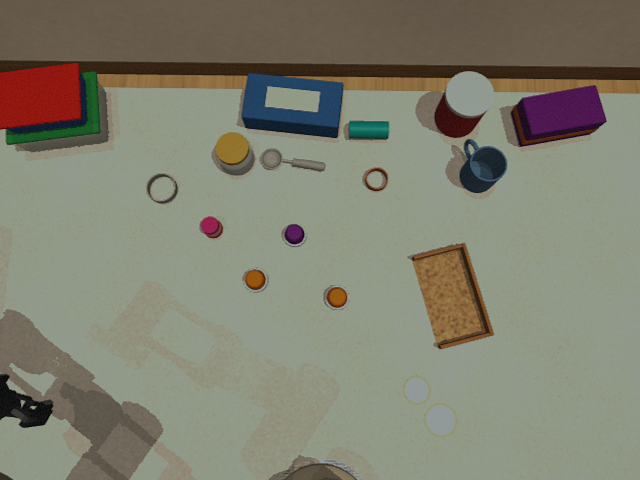

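View pics/scene0.png

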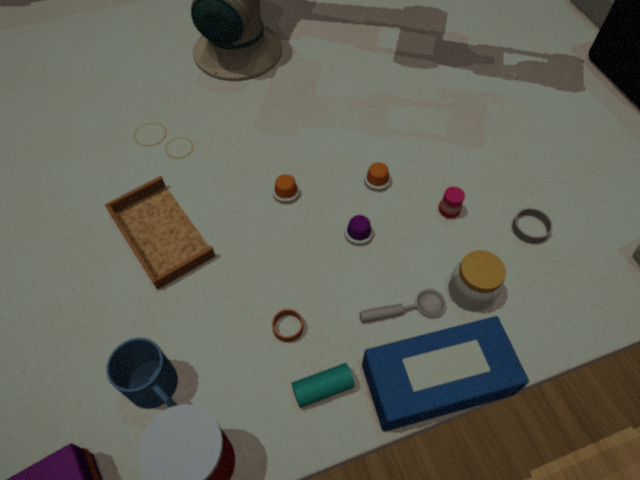

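The top view shows the orange pods at about (256,280) and (337,297), the purple pod at (294,234) and the sprinkles at (211,227). The tray's open front runs from (413,256) to (438,347), facing left towards the pods. The scene view agrees.

```bash
cat > loc.py <<'E'
from rig import manip
import cv2,numpy as np
def ray(p,uv,z):
    R,t=p['view'][:3,:3],p['view'][:3,3]; C=-R.T@t
    d=R.T@np.array([(uv[0]-p['cx'])/p['fx'],(uv[1]-p['cy'])/p['fy'],1]); return (C+d*(z-C[2])/d[2])[:2]
def blobs(m,amin=60):
    c,_=cv2.findContours(m.astype(np.uint8),cv2.RETR_EXTERNAL,cv2.CHAIN_APPROX_NONE)
    return [x for x in c if cv2.contourArea(x)>amin]
def cen(c): m=cv2.moments(c); return m['m10']/m['m00'],m['m01']/m['m00']
def look(name):
    im=manip.get_image(name); h=cv2.cvtColor(im,cv2.COLOR_RGB2HSV); return im,h,manip.camera_params(name)
def pods(name):
    im,h,p=look(name); H,S,V=h[...,0].astype(int),h[...,1],h[...,2]; out={}
    for k,m,z in(('orange',(H>=5)&(H<16)&(S>215)&(V>90),.026),('purple',(H>125)&(H<155)&(S>120),.026),('pink',(H>155)&(H<176)&(S>150),.047)):
        out[k]=[(np.round(cen(c)),cv2.contourArea(c),np.round(ray(p,cen(c),z),4)) for c in blobs(m) if cv2.contourArea(c)<900]
    return im,out
E
python3 - <<'E'
from loc import *
for n in('top','scene'):
    im,o=pods(n)
    for k in o:
        for b in o[k]: print(n,k,*b)
p=manip.camera_params('top')
im=cv2.cvtColor(cv2.imread('pics/top0.png'),cv2.COLOR_BGR2HSV)
m=(im[...,0]<25)&(im[...,1]>90); m[:, :400]=0; m[:230]=0;m[360:]=0;m[:,510:]=0
c=max(blobs(m),key=cv2.contourArea); print(cv2.minAreaRect(c),cv2.boxPoints(cv2.minAreaRect(c)))
for uv in [(413,257),(440,348)]: print(ray(p,uv,.03))
for uv in [(465,245),(492,333)]: print('back',ray(p,uv,.03))
E
```

```text
top orange [337. 297.] 235.0 [ 0.4534 -0.0279]
top orange [257. 282.] 64.5 [0.4823 0.1462]
top purple [294. 234.] 249.5 [0.59   0.0689]
top pink [210. 225.] 215.5 [0.6021 0.254 ]
scene purple [359. 227.] 372.5 [0.5936 0.0702]
scene pink [453. 196.] 282.0 [0.604  0.2548]
((452.09552001953125, 295.3248596191406), (98.30674743652344, 57.22332763671875), 73.61045837402344) [[410.77707 256.24207]
 [465.67514 240.09557]
 [493.41397 334.40765]
 [438.5159  350.55414]]
[ 0.54266246 -0.19258732]
[ 0.34927371 -0.24692004]
back [ 0.57145309 -0.30647115]
back [ 0.38292706 -0.35751758]
```

```bash
python3 -c "
import cv2
a=cv2.imread('pics/top0.png')[215:365,195:515];cv2.imwrite('pics/c1.png',cv2.resize(a,(800,375),interpolation=2))"
```

```text
(no output)
```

View pics/c1.png

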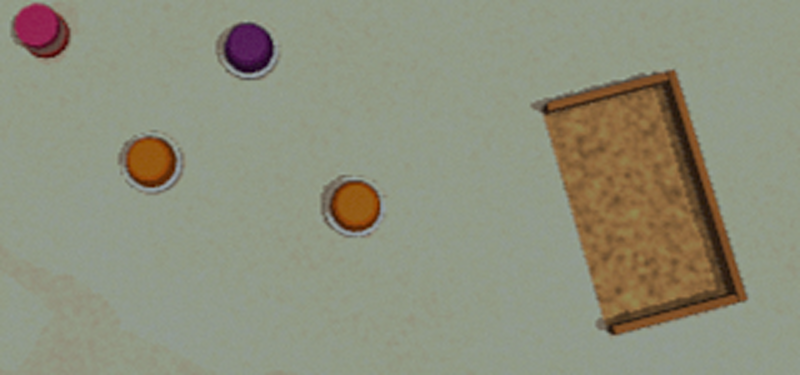

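Call:
carry_out(linear=[[0.026, -0.058, 0], [0.026, -0.058, 0], [0.026, -0.058, 0], [0.026, -0.058, 0], [0.026, -0.058, 0], [0.026, -0.058, 0], [0.026, -0.058, 0], [0.026, -0.058, 0]], angular=[[0, 0, -1], [0, 0, -1], [0, 0, -1], [0, 0, -1], [0, 0, -1], [0, 0, -1], [0, 0, -1], [0, 0, -1]], hand=[0.35, 0.35, 0.35, 0.35, 0.35, 0.35, 0.35, 0.35])

```text
clock: 0.87
position: [0.3635, 0.2798, 0.4047]
ee_rot: [0.0, 0.528, 0.85, 0.0]
contact_force: [1.1, 1.1, 1.0]
width: 0.0299
gripper_force: 0.0
```

Call:
carry_out(linear=[[0.026, -0.058, 0], [0.026, -0.058, 0], [0.026, -0.058, 0], [0.026, -0.058, 0], [0.026, -0.058, 0], [0.026, -0.058, 0], [0.026, -0.058, 0], [0.026, -0.058, 0]], angular=[[0, 0, -1], [0, 0, -1], [0, 0, -1], [0, 0, -1], [0, 0, -1], [0, 0, -1], [0, 0, -1], [0, 0, -1]], hand=[0.35, 0.35, 0.35, 0.35, 0.35, 0.35, 0.35, 0.35])

```text
clock: 1.53
position: [0.4675, 0.0477, 0.4047]
ee_rot: [0.0, 0.768, 0.64, 0.0]
contact_force: [-0.3, 0.4, 0.3]
width: 0.03
gripper_force: 0.0
```

```bash
sed -i 's/S>215)&(V>90)/S>185)\&(V>80)/' loc.py
python3 - <<'E'
from loc import *
for n in('top','scene'):
    im,o=pods(n)
    for k in o:
        for b in o[k]: print(n,k,*b)
    cv2.imwrite(f'pics/{n}1.png',im[...,::-1])
s=manip.get_state();print(s['clock'],s['position'],s['ee_rot'],s['width'])
E
```

```text
top orange [339. 297.] 197.0 [ 0.4517 -0.0315]
top orange [255. 282.] 120.0 [0.4821 0.1512]
top orange [558. 136.] 78.5 [ 0.8278 -0.5269]
top pink [210. 225.] 215.5 [0.6022 0.254 ]
scene orange [284. 183.] 221.0 [ 0.4472 -0.0254]
scene orange [378. 170.] 162.5 [0.4808 0.1593]
scene purple [359. 227.] 377.5 [0.5938 0.0702]
scene pink [453. 196.] 286.5 [0.6037 0.2548]
1.6333 [0.46909192 0.04578589 0.4045532 ] [ 1.31974002e-03  7.68735441e-01  6.39565500e-01 -2.24623607e-04] 0.029896906859715546
```

```bash
sed -i 's/(H>=5)&(H<16)&(S>185)&(V>80)/(H>=3)\&(H<19)\&(S>150)\&(V>50)/' loc.py
python3 - <<'E'
from loc import *
im0={n:cv2.imread(f'pics/{n}0.png')[...,::-1].copy() for n in('top','scene')}
manip.get_image=lambda n:im0[n]
P={}
for n in('top','scene'):
    im,o=pods(n); P[n]=o
    for k in o:
        for b in o[k]: print(n,k,*b)
E
```

```text
top orange [337. 297.] 272.5 [ 0.4524 -0.0275]
top orange [255. 279.] 270.5 [0.4871 0.1518]
top orange [462. 292.] 488.5 [ 0.4692 -0.2984]
top orange [540. 131.] 248.0 [ 0.8389 -0.4868]
top orange [508.  70.] 332.0 [ 0.9906 -0.4216]
top orange [373.  69.] 82.0 [ 0.988  -0.1065]
top orange [335.  68.] 65.0 [ 0.9901 -0.0156]
top orange [218.  67.] 119.5 [0.9877 0.2616]
top orange [169.  66.] 131.0 [0.9896 0.3784]
top purple [294. 234.] 250.0 [0.5898 0.0691]
top pink [210. 225.] 216.5 [0.6021 0.254 ]
scene orange [150. 243.] 620.0 [ 0.4928 -0.295 ]
scene orange [285. 186.] 365.0 [ 0.4557 -0.0263]
scene orange [378. 174.] 352.5 [0.4904 0.1535]
scene purple [359. 227.] 377.0 [0.5936 0.07  ]
scene pink [453. 197.] 288.5 [0.6041 0.2548]
```

Call:
carry_out(linear=[[-0.005, 0, -0.06], [0, 0, -0.07], [0, 0, -0.07], [0, 0, -0.07], [0, 0, -0.07], [0, 0, -0.06], [0, 0, -0.032], [0, 0, -0.02]], angular=[[0, 0, 0], [0, 0, 0], [0, 0, 0], [0, 0, 0], [0, 0, 0], [0, 0, 0], [0, 0, 0], [0, 0, 0]], hand=[0.35, 0.35, 0.35, 0.35, 0.35, 0.35, 0.35, 0.35])

```text
clock: 2.3
position: [0.4634, 0.05, 0.1764]
ee_rot: [-0.002, 0.766, 0.642, -0.002]
contact_force: [-0.1, -0.9, 0.8]
width: 0.0303
gripper_force: 0.0
```

Run:
```python
from loc import *
im,o=pods('scene'); cv2.imwrite('pics/s2.png',cv2.resize(im[120:280,200:480,::-1],(784,448)))
s=manip.get_state();print(s['clock'],s['position'],s['contact_force'])
```

```text
2.35 [0.4631392  0.04993535 0.17563904] [-0.94118461  0.28313945 -1.06817767]
```

View pics/s2.png

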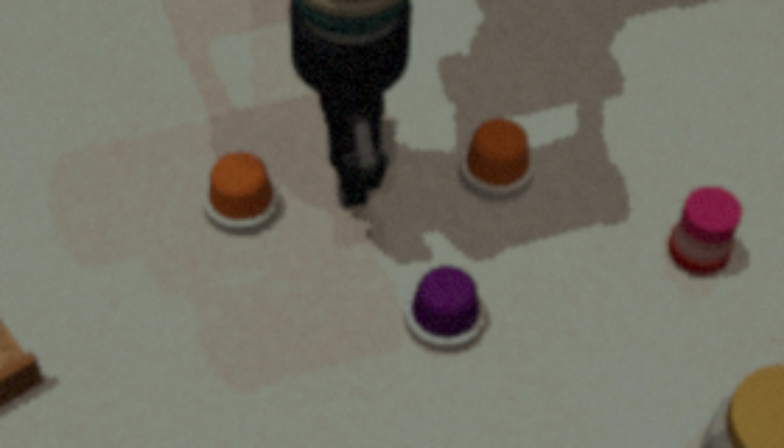

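Fingertips are down between the two orange pods, at about (355,190) in the crop, clear of both. I'll start the slow sweep of the nearer pod.

Call:
carry_out(linear=[[0.008, -0.01, 0.002], [-0.0018, -0.01, 0], [-0.0018, -0.01, 0], [-0.0018, -0.01, 0], [-0.0018, -0.01, 0], [-0.0018, -0.01, 0], [-0.0018, -0.01, 0], [-0.0018, -0.01, 0]], angular=[[0, 0, 0], [0, 0, 0], [0, 0, 0], [0, 0, 0], [0, 0, 0], [0, 0, 0], [0, 0, 0], [0, 0, 0]], hand=[0.35, 0.35, 0.35, 0.35, 0.35, 0.35, 0.35, 0.35])

```text
clock: 3.02
position: [0.4623, 0.0086, 0.18]
ee_rot: [0.0, 0.767, 0.642, 0.0]
contact_force: [0.7, 0.1, 0.1]
width: 0.0301
gripper_force: 0.0
```

Call:
carry_out(linear=[[-0.0018, -0.01, 0], [-0.0018, -0.01, 0], [-0.0018, -0.01, 0], [-0.0018, -0.01, 0], [-0.0018, -0.01, 0], [-0.0018, -0.01, 0], [-0.0018, -0.01, 0], [-0.0018, -0.01, 0]], angular=[[0, 0, 0], [0, 0, 0], [0, 0, 0], [0, 0, 0], [0, 0, 0], [0, 0, 0], [0, 0, 0], [0, 0, 0]], hand=[0.35, 0.35, 0.35, 0.35, 0.35, 0.35, 0.35, 0.35])

```text
clock: 3.68
position: [0.4552, -0.0312, 0.1797]
ee_rot: [0.0, 0.767, 0.642, 0.0]
contact_force: [-0.8, 0.3, 0.3]
width: 0.0298
gripper_force: 0.1
```

```bash
cat > chk.py <<'E'
from loc import *
for n in('top','scene'):
    im,o=pods(n)
    for k in o:
        for b in o[k]:
            if b[2][0]<.7: print(n,k,*b)
    cv2.imwrite(f'pics/last_{n}.png',im[...,::-1])
s=manip.get_state();print(s['clock'],s['position'],s['contact_force'])
E
python3 chk.py
```

```text
top orange [255. 279.] 274.0 [0.4872 0.1518]
top orange [463. 292.] 504.5 [ 0.4686 -0.299 ]
top purple [294. 234.] 249.5 [0.59   0.0691]
top pink [210. 225.] 216.5 [0.6021 0.2541]
scene orange [266. 190.] 376.5 [ 0.4515 -0.064 ]
scene orange [149. 241.] 615.0 [ 0.488  -0.2959]
scene orange [378. 174.] 358.0 [0.4904 0.1536]
scene purple [359. 227.] 377.0 [0.5938 0.0701]
scene pink [454. 196.] 282.0 [0.6042 0.255 ]
3.7833 [ 0.45521536 -0.03144625  0.17971946] [-0.45278973  0.57554358  0.74895512]
```

Call:
carry_out(linear=[[-0.002, -0.011, -0.002], [-0.0022, -0.012, -0.002], [-0.0025, -0.014, 0], [-0.0029, -0.016, 0], [-0.0029, -0.016, 0], [-0.0029, -0.016, 0], [-0.0029, -0.016, 0], [-0.0029, -0.016, 0]], angular=[[0, 0, 0], [0, 0, 0], [0, 0, 0], [0, 0, 0], [0, 0, 0], [0, 0, 0], [0, 0, 0], [0, 0, 0]], hand=[0.35, 0.35, 0.35, 0.35, 0.35, 0.35, 0.35, 0.35])

```text
clock: 4.45
position: [0.4445, -0.0902, 0.1777]
ee_rot: [0.0, 0.767, 0.642, 0.0]
contact_force: [-0.8, 0.3, -0.1]
width: 0.0299
gripper_force: 0.0
```

Call:
carry_out(linear=[[-0.0029, -0.016, 0], [-0.0029, -0.016, 0], [-0.0029, -0.016, 0], [-0.0029, -0.016, 0], [-0.0029, -0.016, 0], [-0.0029, -0.016, 0], [-0.0029, -0.016, 0], [-0.0029, -0.016, 0]], angular=[[0, 0, 0], [0, 0, 0], [0, 0, 0], [0, 0, 0], [0, 0, 0], [0, 0, 0], [0, 0, 0], [0, 0, 0]], hand=[0.35, 0.35, 0.35, 0.35, 0.35, 0.35, 0.35, 0.35])

```text
clock: 5.12
position: [0.4329, -0.1541, 0.1777]
ee_rot: [0.0, 0.767, 0.642, 0.0]
contact_force: [0.1, 0.0, -0.5]
width: 0.0302
gripper_force: 0.1
```

```bash
python3 chk.py
```

```text
top orange [255. 279.] 270.5 [0.4871 0.1518]
top orange [465. 289.] 484.5 [ 0.4747 -0.3042]
top purple [294. 234.] 250.5 [0.59   0.0689]
top pink [210. 225.] 215.5 [0.6021 0.254 ]
scene orange [199. 199.] 326.5 [ 0.4279 -0.19  ]
scene orange [149. 242.] 601.5 [ 0.4911 -0.296 ]
scene orange [378. 174.] 352.5 [0.4903 0.1536]
scene purple [359. 227.] 378.5 [0.5937 0.07  ]
scene pink [453. 197.] 283.0 [0.6042 0.2547]
5.2167 [ 0.43316407 -0.15450636  0.17775365] [ 1.08288956  0.49671276 -0.31771286]
```

View pics/last_scene.png

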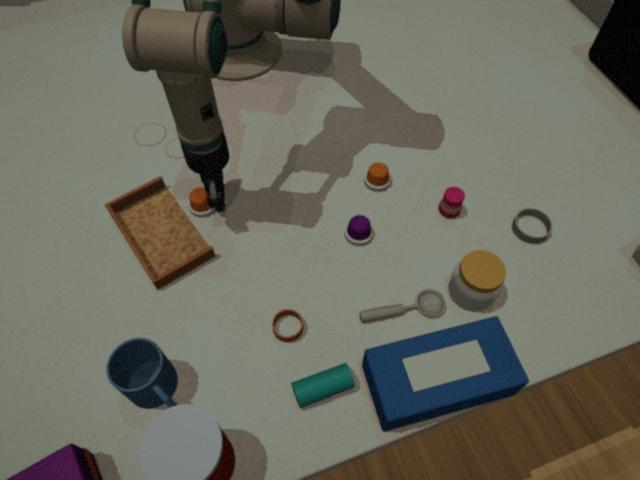

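The pod, at about (200,200), sits upright against both fingertips just before the tray's mouth. I'll push it the rest of the way, slowing at the end.

Call:
carry_out(linear=[[-0.0029, -0.016, 0], [-0.0029, -0.016, 0], [-0.0029, -0.016, 0], [-0.0029, -0.016, 0], [-0.0029, -0.016, 0], [-0.0029, -0.016, 0], [-0.0029, -0.016, 0], [-0.0029, -0.016, 0]], angular=[[0, 0, 0], [0, 0, 0], [0, 0, 0], [0, 0, 0], [0, 0, 0], [0, 0, 0], [0, 0, 0], [0, 0, 0]], hand=[0.35, 0.35, 0.35, 0.35, 0.35, 0.35, 0.35, 0.35])

```text
clock: 5.88
position: [0.4213, -0.2181, 0.1777]
ee_rot: [-0.0, 0.767, 0.642, 0.0]
contact_force: [-0.2, -0.6, 0.3]
width: 0.03
gripper_force: 0.1
```

Call:
carry_out(linear=[[-0.0026, -0.014, 0], [-0.0022, -0.012, 0], [-0.0018, -0.01, 0], [-0.0015, -0.009, 0], [-0.0015, -0.008, 0], [-0.001, -0.006, 0], [-0.001, -0.005, 0], [-0.0005, -0.003, 0]], angular=[[0, 0, 0], [0, 0, 0], [0, 0, 0], [0, 0, 0], [0, 0, 0], [0, 0, 0], [0, 0, 0], [0, 0, 0]], hand=[0.35, 0.35, 0.35, 0.35, 0.35, 0.35, 0.35, 0.35])

```text
clock: 6.55
position: [0.4154, -0.251, 0.1777]
ee_rot: [0.0, 0.767, 0.642, 0.0]
contact_force: [0.1, 0.2, 0.2]
width: 0.0298
gripper_force: 0.1
```

```bash
python3 chk.py; python3 -c "
import cv2
a=cv2.imread('pics/last_scene.png')[100:340,80:420];b=cv2.resize(a,(780,550));cv2.imwrite('pics/s5.png',b)"
```

```text
top orange [255. 279.] 270.5 [0.4871 0.1518]
top orange [445. 253.] 200.0 [ 0.5546 -0.2639]
top purple [294. 234.] 249.5 [0.59   0.0689]
top pink [210. 225.] 215.5 [0.6021 0.254 ]
scene orange [145. 206.] 273.5 [ 0.4084 -0.2897]
scene orange [150. 246.] 588.0 [ 0.4996 -0.2962]
scene orange [378. 174.] 350.0 [0.4902 0.1535]
scene purple [359. 227.] 374.5 [0.5938 0.0699]
scene pink [453. 197.] 287.0 [0.6044 0.2547]
6.65 [ 0.4154638  -0.25090606  0.17772635] [0.30317408 1.16173267 0.31699758]
```

View pics/s5.png

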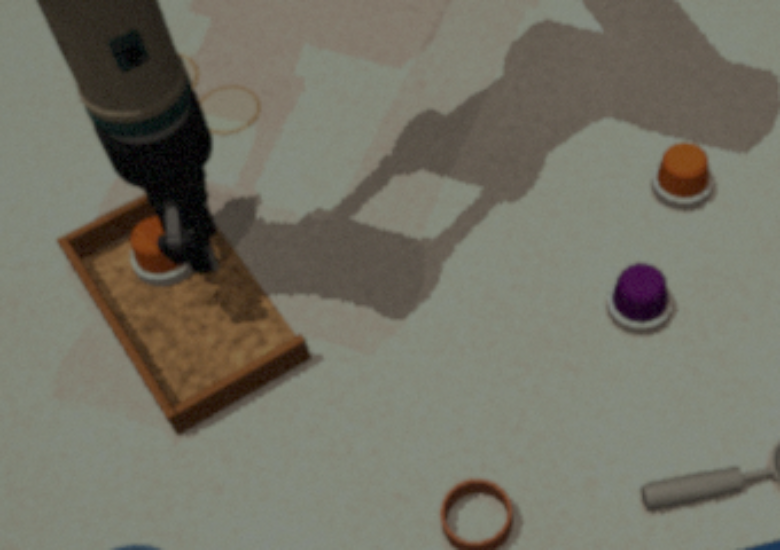

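The first pod stands upright at about (158,248) in the crop, inside the tray. Next I back off, lift and go behind the second pod.

Call:
carry_out(linear=[[0.004, 0.02, 0], [0.004, 0.03, 0], [0, 0, 0.07], [0, 0, 0.07], [0, 0, 0.06], [0.0095, 0.065, 0], [0.0095, 0.065, 0], [0.0095, 0.065, 0]], angular=[[0, 0, 0], [0, 0, 0], [0, 0, 0], [0, 0, 0], [0, 0, 0], [0, 0, 0.9], [0, 0, 0.9], [0, 0, 0.95]], hand=[0.35, 0.35, 0.35, 0.35, 0.35, 0.35, 0.35, 0.35])

```text
clock: 7.32
position: [0.4335, -0.1266, 0.2785]
ee_rot: [0.001, 0.691, 0.723, 0.0]
contact_force: [0.1, 0.4, -0.4]
width: 0.0298
gripper_force: 0.0
```

Call:
carry_out(linear=[[0.0095, 0.065, 0], [0.0095, 0.065, 0], [0.0095, 0.065, 0], [0.0095, 0.065, 0], [0.0095, 0.065, 0], [0.0095, 0.065, 0], [0.0095, 0.065, 0], [0.0095, 0.065, 0]], angular=[[0, 0, 0], [0, 0, 0], [0, 0, 0], [0, 0, 0], [0, 0, 0], [0, 0, 0], [0, 0, 0], [0, 0, 0]], hand=[0.35, 0.35, 0.35, 0.35, 0.35, 0.35, 0.35, 0.35])

```text
clock: 7.98
position: [0.4708, 0.1342, 0.2777]
ee_rot: [-0.0, 0.691, 0.722, -0.0]
contact_force: [1.0, -1.2, 1.0]
width: 0.0297
gripper_force: 0.0
```

Call:
carry_out(linear=[[0.0095, 0.065, 0], [0.0095, 0.065, 0], [0.0095, 0.065, 0], [0, 0, 0], [0, 0, 0]], angular=[[0, 0, 0], [0, 0, 0], [0, 0, 0], [0, 0, 0], [0, 0, 0]], hand=[0.35, 0.35, 0.35, 0.35, 0.35])

```text
clock: 8.4
position: [0.4851, 0.2313, 0.2774]
ee_rot: [-0.0, 0.69, 0.723, -0.0]
contact_force: [0.1, 0.5, -0.4]
width: 0.0303
gripper_force: 0.0
```

```bash
python3 chk.py
```

```text
top orange [456. 320.] 294.0 [ 0.4095 -0.2823]
top orange [255. 279.] 270.5 [0.4871 0.1518]
top orange [463. 292.] 508.0 [ 0.4685 -0.2991]
top purple [294. 234.] 250.5 [0.59   0.0689]
top pink [211. 225.] 168.5 [0.6034 0.2506]
scene orange [149. 206.] 457.5 [ 0.4095 -0.2825]
scene orange [149. 242.] 611.0 [ 0.4908 -0.2961]
scene orange [378. 174.] 352.5 [0.4901 0.1535]
scene purple [359. 227.] 377.0 [0.5936 0.07  ]
scene pink [453. 196.] 293.0 [0.6038 0.255 ]
8.5 [0.48501836 0.22916685 0.27739627] [-0.03293897  0.50104298  0.80123062]
```

Call:
carry_out(linear=[[0.002, 0, -0.05], [0, 0, -0.05], [0, 0, -0.05], [0, 0, -0.03], [0, 0, -0.02], [0, -0.01, 0], [0, -0.01, 0], [0, -0.01, 0]], angular=[[0, 0, 0], [0, 0, 0], [0, 0, 0], [0, 0, 0], [0, 0, 0], [0, 0, 0], [0, 0, 0], [0, 0, 0]], hand=[0.35, 0.35, 0.35, 0.35, 0.35, 0.35, 0.35, 0.35])

```text
clock: 9.17
position: [0.4874, 0.2134, 0.1787]
ee_rot: [0.001, 0.692, 0.722, 0.001]
contact_force: [-0.2, -0.2, 0.3]
width: 0.03
gripper_force: 0.0
```

Call:
carry_out(linear=[[0.0004, -0.01, 0], [0.0004, -0.01, 0], [0.0004, -0.01, 0], [0.0004, -0.01, 0], [0.0004, -0.01, 0], [0.0004, -0.01, 0], [0.0004, -0.01, 0], [0.0004, -0.01, 0]], angular=[[0, 0, 0], [0, 0, 0], [0, 0, 0], [0, 0, 0], [0, 0, 0], [0, 0, 0], [0, 0, 0], [0, 0, 0]], hand=[0.35, 0.35, 0.35, 0.35, 0.35, 0.35, 0.35, 0.35])

```text
clock: 9.83
position: [0.4886, 0.1738, 0.1778]
ee_rot: [0.0, 0.692, 0.722, 0.0]
contact_force: [-0.4, 0.4, 1.1]
width: 0.0298
gripper_force: 0.2
```

Call:
carry_out(linear=[[0.0004, -0.011, 0], [0.0004, -0.013, 0], [0.0005, -0.015, 0], [0.0006, -0.016, 0], [0.0006, -0.016, 0], [0.0006, -0.016, 0], [0.0006, -0.016, 0], [0.0006, -0.016, 0]], angular=[[0, 0, 0], [0, 0, 0], [0, 0, 0], [0, 0, 0], [0, 0, 0], [0, 0, 0], [0, 0, 0], [0, 0, 0]], hand=[0.35, 0.35, 0.35, 0.35, 0.35, 0.35, 0.35, 0.35])

```text
clock: 10.5
position: [0.4907, 0.1138, 0.1777]
ee_rot: [0.0, 0.692, 0.722, 0.0]
contact_force: [0.1, -0.2, 0.2]
width: 0.03
gripper_force: 0.1
```

```bash
python3 chk.py
```

```text
top orange [456. 320.] 296.0 [ 0.4096 -0.2822]
top orange [293. 279.] 84.5 [0.4899 0.0682]
top orange [463. 292.] 516.5 [ 0.468  -0.2995]
top purple [296. 233.] 169.5 [0.5927 0.0644]
top pink [210. 225.] 211.5 [0.6023 0.2542]
scene orange [148. 206.] 456.0 [ 0.4094 -0.2826]
scene orange [150. 242.] 599.0 [ 0.4913 -0.2949]
scene orange [344. 186.] 372.0 [0.4939 0.0799]
scene purple [359. 227.] 378.0 [0.5937 0.0702]
scene pink [453. 196.] 290.0 [0.6038 0.2547]
10.6 [0.49075327 0.11350648 0.17770177] [-0.00396845  0.21212433 -0.91062533]
```

Call:
carry_out(linear=[[0.0006, -0.017, 0], [0.0006, -0.017, 0], [0.0006, -0.017, 0], [0.0006, -0.017, 0], [0.0006, -0.017, 0], [0.0006, -0.017, 0], [0.0006, -0.017, 0], [0.0006, -0.017, 0]], angular=[[0, 0, 0], [0, 0, 0], [0, 0, 0], [0, 0, 0], [0, 0, 0], [0, 0, 0], [0, 0, 0], [0, 0, 0]], hand=[0.35, 0.35, 0.35, 0.35, 0.35, 0.35, 0.35, 0.35])

```text
clock: 11.27
position: [0.4931, 0.0458, 0.1777]
ee_rot: [0.0, 0.692, 0.722, -0.0]
contact_force: [0.4, 0.0, 0.4]
width: 0.0298
gripper_force: 0.1
```

Call:
carry_out(linear=[[0.0006, -0.017, 0], [0.0006, -0.017, 0], [0.0006, -0.017, 0], [0.0006, -0.017, 0], [0.0006, -0.017, 0], [0.0006, -0.017, 0], [0.0006, -0.017, 0], [0.0006, -0.017, 0]], angular=[[0, 0, 0], [0, 0, 0], [0, 0, 0], [0, 0, 0], [0, 0, 0], [0, 0, 0], [0, 0, 0], [0, 0, 0]], hand=[0.35, 0.35, 0.35, 0.35, 0.35, 0.35, 0.35, 0.35])

```text
clock: 11.93
position: [0.4955, -0.0221, 0.1777]
ee_rot: [0.0, 0.692, 0.722, 0.0]
contact_force: [-0.6, -0.1, 0.7]
width: 0.0298
gripper_force: 0.1
```

Call:
carry_out(linear=[[0.0006, -0.017, 0], [0.0006, -0.017, 0], [0.0006, -0.017, 0], [0.0006, -0.017, 0], [0.0006, -0.017, 0], [0.0006, -0.017, 0], [0.0006, -0.017, 0], [0.0006, -0.017, 0]], angular=[[0, 0, 0], [0, 0, 0], [0, 0, 0], [0, 0, 0], [0, 0, 0], [0, 0, 0], [0, 0, 0], [0, 0, 0]], hand=[0.35, 0.35, 0.35, 0.35, 0.35, 0.35, 0.35, 0.35])

```text
clock: 12.6
position: [0.4979, -0.0901, 0.1777]
ee_rot: [0.0, 0.692, 0.722, 0.0]
contact_force: [-0.1, 0.5, -0.2]
width: 0.0301
gripper_force: 0.1
```

```bash
python3 chk.py; cp pics/last_scene.png pics/s7.png
```

```text
top orange [456. 320.] 294.0 [ 0.4095 -0.2823]
top orange [467. 296.] 486.5 [ 0.4602 -0.3079]
top purple [294. 234.] 249.5 [0.5899 0.0691]
top pink [210. 225.] 217.5 [0.602 0.254]
scene orange [243. 219.] 408.0 [ 0.5013 -0.1238]
scene orange [148. 206.] 455.5 [ 0.4094 -0.2826]
scene orange [151. 242.] 592.5 [ 0.4917 -0.2935]
scene purple [359. 227.] 375.0 [0.5935 0.07  ]
scene pink [453. 197.] 284.0 [0.6042 0.2546]
12.7 [ 0.4982163  -0.09059082  0.17779214] [-0.12332978 -0.86281877 -0.92323443]
```

View pics/s7.png

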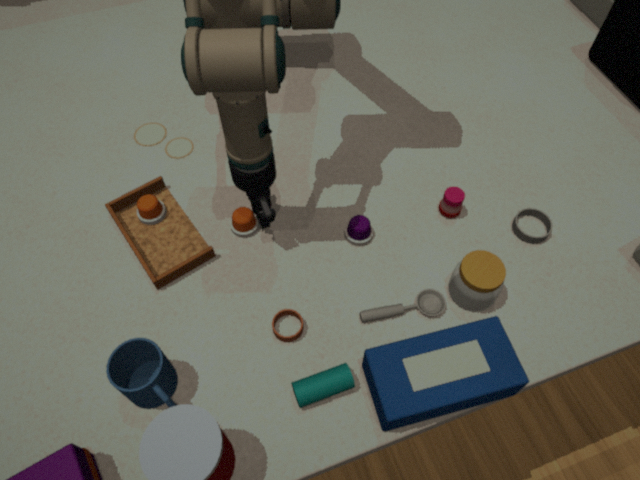

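The first pod is in the tray at (149,207), and the second is nested at (243,219), heading for the open front. Purple pod and sprinkles have not moved.

Call:
carry_out(linear=[[0.0002, -0.016, 0], [0.0002, -0.016, 0], [0.0002, -0.016, 0], [0.0002, -0.016, 0], [0.0002, -0.016, 0], [0.0002, -0.016, 0], [0.0002, -0.016, 0], [0.0002, -0.016, 0]], angular=[[0, 0, 0], [0, 0, 0], [0, 0, 0], [0, 0, 0], [0, 0, 0], [0, 0, 0], [0, 0, 0], [0, 0, 0]], hand=[0.35, 0.35, 0.35, 0.35, 0.35, 0.35, 0.35, 0.35])

```text
clock: 13.37
position: [0.4987, -0.1542, 0.1777]
ee_rot: [0.0, 0.692, 0.722, 0.0]
contact_force: [0.8, -0.1, -0.4]
width: 0.03
gripper_force: 0.1
```

Call:
carry_out(linear=[[0.0002, -0.016, 0], [0.0002, -0.016, 0], [0.0002, -0.016, 0], [0.0002, -0.015, 0], [0.0002, -0.014, 0], [0.0002, -0.013, 0], [0.0002, -0.012, 0], [0.0002, -0.011, 0]], angular=[[0, 0, 0], [0, 0, 0], [0, 0, 0], [0, 0, 0], [0, 0, 0], [0, 0, 0], [0, 0, 0], [0, 0, 0]], hand=[0.35, 0.35, 0.35, 0.35, 0.35, 0.35, 0.35, 0.35])

```text
clock: 14.03
position: [0.4995, -0.2104, 0.1777]
ee_rot: [-0.0, 0.692, 0.722, 0.0]
contact_force: [-0.0, -0.2, -0.5]
width: 0.0299
gripper_force: 0.1
```

Call:
carry_out(linear=[[0, -0.01, 0], [0, -0.008, 0], [0, -0.006, 0], [0, -0.004, 0], [0, -0.002, 0], [0, 0, 0]], angular=[[0, 0, 0], [0, 0, 0], [0, 0, 0], [0, 0, 0], [0, 0, 0], [0, 0, 0]], hand=[0.35, 0.35, 0.35, 0.35, 0.35, 0.35])

```text
clock: 14.53
position: [0.4995, -0.2248, 0.1777]
ee_rot: [0.0, 0.692, 0.722, 0.0]
contact_force: [-0.6, -0.6, -0.0]
width: 0.03
gripper_force: 0.0
```

Call:
carry_out(linear=[[0, 0.02, 0], [0, 0.03, 0], [0, 0.02, 0.03], [0, 0, 0.07], [0, 0, 0.07], [0, 0.05, 0.05], [0, 0.06, 0], [0, 0.06, 0]], angular=[[0, 0, 0], [0, 0, 0], [0, 0, 0], [0, 0, 0], [0, 0, 0], [0, 0, 0], [0, 0, 0], [0, 0, 0]], hand=[0.35, 0.35, 0.35, 0.35, 0.35, 0.35, 0.35, 0.35])

```text
clock: 15.2
position: [0.4995, -0.1028, 0.2898]
ee_rot: [0.002, 0.692, 0.722, 0.001]
contact_force: [0.6, 0.4, 0.3]
width: 0.0297
gripper_force: 0.0
```

```bash
python3 chk.py; python3 -c "
import cv2
a=cv2.imread('pics/last_top.png')[200:380,180:520];b=cv2.resize(a,(800,424));cv2.imwrite('pics/t8.png',b)"
```

```text
top orange [456. 320.] 294.0 [ 0.4095 -0.2823]
top orange [444. 278.] 221.5 [ 0.4993 -0.2604]
top orange [472. 304.] 411.5 [ 0.4425 -0.3187]
top purple [294. 234.] 249.5 [0.5899 0.0691]
top pink [210. 225.] 215.5 [0.6021 0.254 ]
scene orange [172. 240.] 468.0 [ 0.5017 -0.2565]
scene orange [148. 206.] 453.5 [ 0.4096 -0.2827]
scene orange [150. 242.] 622.0 [ 0.4918 -0.295 ]
scene purple [359. 227.] 381.0 [0.5937 0.0699]
scene pink [453. 197.] 289.0 [0.6044 0.2547]
15.3 [ 0.49804524 -0.09982745  0.2880784 ] [ 0.69554202 -0.49220186 -0.19557014]
```

View pics/t8.png

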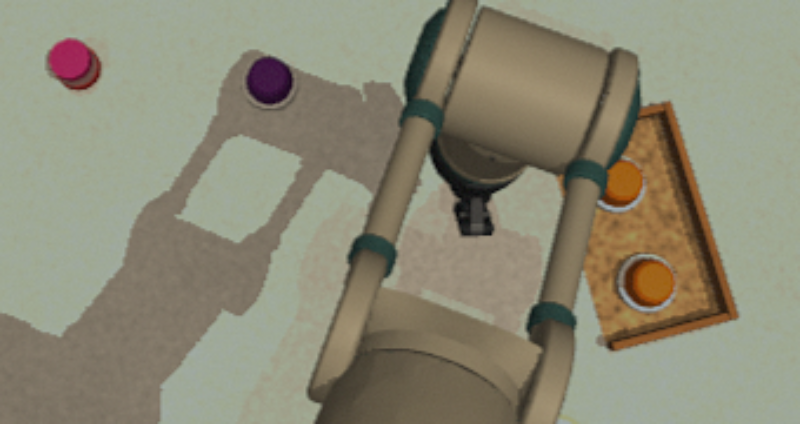

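View pics/last_scene.png

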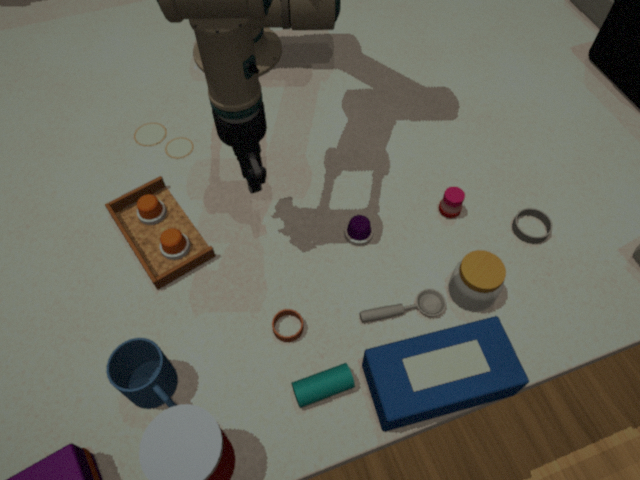

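Both orange pods stand upright and wholly inside the tray, at (148,206) and (172,240). Their edges are about 25 mm past the front, the arm is clear, and nothing else has moved.

```bash
python3 -c "
from rig import manip
print(manip.sign_off())"
```

```text
the job is handed in; nothing more can be done
None
```

Both orange pods were swept upright into the tray and are wholly inside it, about 25 mm past the open front. Nothing else on the counter was moved, and the job was handed in at about 15 s of the 72 s allowed.

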